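# Fold down the price tags along the curved rail

### The job

The stall is closing: run your fingertips lightly along the curved price rail, from its bare end round towards the end with the black post, so that the five hinged tags are folded down flat on the rail one after the other in that order. Do not pinch or press hard on the tags or the rail, do not lift or shift the rail, and leave the calculator and the ginger where they lie.

Things in the scene. Friction and masses are not known exactly. Their poses are not given: they have to be found in the camera images.
- price_rail: the price-tag rail: a heavy loose curved dark steel bar, 50 mm wide and 14 mm high, about 1 kg, standing on the plywood board (board top at z = 0.207) that lies across the front crate. Its middle line is an arc of radius 180 mm whose centre is at x = -160 mm, y = 0 in the rail's frame; the bar runs from its bare end (left, +y side) round to its post end (right, -y side), bulging away from the robot. Origin on its underside, z up.
- post (a point): top of the black round post, 22 mm wide and 38 mm tall, standing on the bar's post end, 72 mm along the arc past the last tag's hinge
- foot1 (a point): middle of the hinge line of the first tag counted from the bare end, on the rail's middle line, 3 mm above the bar's top and 17 mm above the board. The tag is a stiff white plate 34 mm wide across the rail, 4 mm thick, reaching 40 mm above this point when upright; the tags stand 58 mm apart along the arc
- foot2 (a point): the same point of the second tag
- foot3 (a point): the same point of the third tag
- foot4 (a point): the same point of the fourth tag
- foot5 (a point): the same point of the last tag
- tag1 (a joint): fold angle of the first tag in rad: 0 = upright; it grows as the tag tips along the rail towards the post end, to the stop at 1.5 (flat on the bar). It cannot tip the other way. The hinge has slight friction, so the tag stays where it is left and moves at about 1 N
- tag2 (a joint): fold angle of the second tag, as tag1
- tag3 (a joint): fold angle of the third tag, as tag1
- tag4 (a joint): fold angle of the fourth tag, as tag1
- tag5 (a joint): fold angle of the last tag, as tag1
- calculator: desk calculator lying loose on the board inside the rail's curve, 110x68x17 mm, origin at the centre of its underside; not part of the job
- ginger: piece of ginger root lying loose on the board inside the rail's curve, 62x49x35 mm, origin at the centre of its underside; not part of the job

How it is judged:
By the outcome, as a careful person would: the job done as asked, in the order asked, and still so for the second after the job is handed in, with the robot touching nothing.
It also fails if it takes over 45 s, if anything falls off the work surface, if the arm or the gripper's body presses on something with over 40 N, if the wrist force passes 120 N, or if a joint passes its speed limit or range.

### The arm

A 6-joint arm with a two-finger parallel gripper is mounted at the origin on a cart in front of the work surface, level with it; the furniture and walls round the work are solid. World frame = base frame: x ahead of the robot, y to its left, z up, the work surface at z = 0. Lengths are in m, angles in rad, forces in N, time in s.
With the tool pointing down it reaches from about 0.375 to 0.925 m from the base axis. Payload 5.7 kg.
Tool frame: the origin (TCP) lies where the fingers leave the gripper's body, on its centre line; the fingertips stand 80 mm ahead of it and the grasp point (between the pads) lies 61 mm ahead of it; z points along the fingers, y is the line along which they close (so a half turn about z gives the same grasp; the last joint's range is limited). The gripper opens to 88 mm and grips with 3 to 60 N. Pads are 20 mm wide; open, the fingers measure 115 mm over their backs; the gripper's body (75 mm by 178 mm) begins 61 mm behind the grasp point.
Start: joints at [1.025, 0.359, 1.51, -0, 1.272, -0.115], TCP at [0.251, 0.545, 0.303] pointing down, gripper open.
Joint ranges: [-2.97, 2.97], [-1.01, 2.36], [0.21, 2.38], [-0.96, 4.11], [0.2, 2.71], [-2.98, 2.98]. Speed limits (rad/s): [2.39, 2.39, 3.14, 3.14, 3.14, 3.14].

### API

Orientations are given as a unit quaternion [x, y, z, w].
In Python, from bench import r gives the robot as it stands.
- The arm moves only by the tool send_rows, never from a script. Its argument "motion" is one flat list of numbers, 5 for each row, row after row: the shift along the world's x, y, z in m, then the turn about the world's z in degrees, then the closure in counts, from 0 (fully open) to 255 (shut). In form: [dx, dy, dz, roll, fingers, dx, dy, dz, roll, fingers, ...]. A call has 1 to 5 rows; each row is the pose to reach, as a shift and turn from the pose commanded when the call began; what a row does not reach only later rows make up. A row lasts 1/8 s, in which the tool goes at most 62.5 mm and 10.7 degrees, less where a joint would pass 70% of its speed; a pose out of reach is approached as far as the arm can. A call with a gripper value outside its range is refused whole. The fingers move at their own pace and stop on an object; "force" is the grip in N (left out, the last holds). Time passes only in rows, so rows that repeat a pose let the fingers close. It gives the time, the measured TCP pose, the force, the opening and the grip force at its end, in the units of the state.
- r.state(): the state, without advancing time (a new reading comes with each control period).
- r.read_camera(name): name is "scene" or "top" or "wrist"; returns a dict with "frame" (480x640x3 uint8, red, green, blue), "fx", "fy", "cx", "cy" (pixels), "R" (3x3) and "t" (3): a world point X has camera coordinates R X + t. Camera axes: x right, y down, z forward; pixel columns grow to the right and rows downward; lengths in m; the calibration is good to about 2 mm. A picture is of the moment at which its call begins. There is no depth.
- r.finish_job(): hands the job in; it is judged then, once.
Trained networks look in a picture, given as the dict that the camera call returned (one of the last four; its "shot" number tells which), for a name from the list of things; names that differ only in an ending like _2 or _b are one class to them, and where a whole thing is asked for, a point or a joint stands for the part that bears it (a point fixed in the world has none). Each returns a list of dicts, best first, with "p" (0 to 1); they miss things now and then, are a little off and sometimes report something else, mostly with a low value. They report only what shows in the picture. A call takes as long as a camera call.
- r.find_in(picture, query): "xyz" ([x, y, z] in m, in world coordinates, good to about 4 mm: the middle of the surface that is visible of it).
The state is a dict: "clock": time; "qpos": joint angles; "dq": joint speeds; "effort": joint torques, N m; "ee_pos": TCP position; "tool_rot": TCP orientation; "wrist_force": force on the tool from outside, world axes, zero at the start; "ft_torque": the same for the moment, N m; "width": opening from 0.0 (shut) to 1.0 (fully open); "gripper_force": force on a finger pad.
Only numpy, scipy, OpenCV 4.12 (cv2) and the standard library are available. Lean on these libraries where they do the work, as an engineer would, in place of code of your own. Each camera call takes 0.05 s, during which the arm holds its last target. There are 200 camera calls.

## Working session

There is one attempt and no reset: what is moved stays moved. The work goes in short steps, Python scripts to look and compute and a tool call to move; the robot and the scene stay as the last step left them, time stands still between calls to the robot, and variables do not carry over. Pictures are saved under pics/ and viewed, at most 10 in all, crops included, and the job is handed in when it is done.

Besides the shell and the picture viewer there is one more tool, called after "Request:" as name(argument=value, ...) on one line, values as JSON. send_rows: Moves the arm, as the interface text tells. Its arguments: {"type":"object","properties":{"motion":{"type":"array"},"force":{"type":"number"}},"required":["motion"]}

```bash
mkdir -p pics
python3 - <<'E'
from bench import r
import cv2
s=r.state();print(s['clock'],s['ee_pos'],s['tool_rot'])
ims=[]
for n in ("top","scene"):
    p=r.read_camera(n);ims.append(p['frame'])
    for q in ("foot1","foot2","foot3","foot4","foot5","post","price_rail","calculator","ginger"):
        print(n,q,[([round(float(v),3) for v in d['xyz']],round(d['p'],2)) for d in r.find_in(p,q)[:5]])
    cv2.imwrite(f'pics/{n}1.png',p['frame'][:,:,::-1])
    print(r.state()['clock'])
E
```

```text
0.0 [0.25030223 0.54471524 0.30183728] [ 2.13729535e-01  9.76892473e-01 -8.41436797e-04 -2.73945734e-04]
top foot1 [([0.566, -0.057, 0.225], 0.79)]
top foot2 [([0.566, -0.057, 0.225], 0.79)]
top foot3 [([0.566, -0.057, 0.225], 0.79)]
top foot4 [([0.566, -0.057, 0.225], 0.79)]
top foot5 [([0.566, -0.057, 0.225], 0.79)]
top post [([0.567, -0.056, 0.218], 0.59)]
top price_rail [([0.565, -0.059, 0.222], 0.68)]
top calculator [([0.564, -0.057, 0.221], 0.69), ([0.37, 0.011, 0.221], 0.63)]
top ginger [([0.434, -0.123, 0.23], 0.94)]
0.5
scene foot1 [([0.567, -0.076, 0.219], 0.82)]
scene foot2 [([0.567, -0.076, 0.219], 0.82)]
scene foot3 [([0.567, -0.076, 0.219], 0.82)]
scene foot4 [([0.567, -0.076, 0.219], 0.82)]
scene foot5 [([0.567, -0.076, 0.219], 0.82)]
scene post [([0.566, -0.075, 0.22], 0.84)]
scene price_rail [([0.566, -0.077, 0.217], 0.58)]
scene calculator [([0.368, 0.001, 0.222], 0.69)]
scene ginger [([0.431, -0.131, 0.223], 0.95)]
1.0
```

View pics/top1.png

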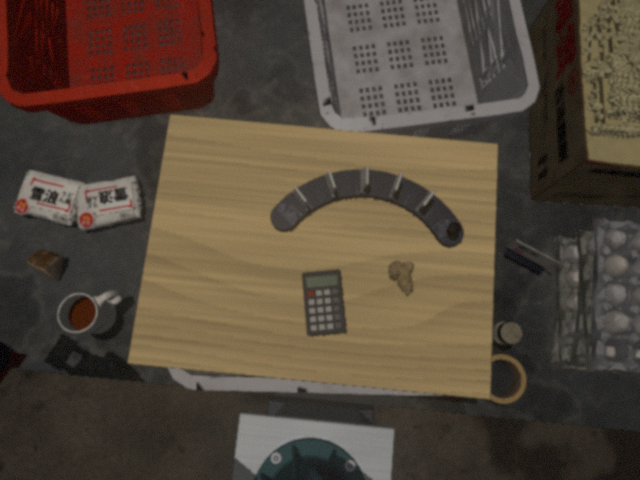

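View pics/scene1.png

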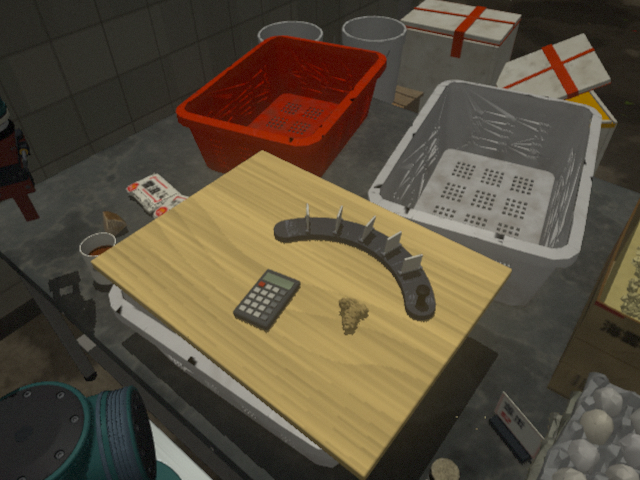

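The top picture shows the rail from its bare end (284,218) to the post (453,230). The tags stand near (301,193), (333,183), (365,178), (398,184) and (428,200). The calculator is at (324,302) and the ginger at (402,276). The scene view agrees. Next I fit the rail's pose to the dark mask.

```bash
cat > h.py <<'E'
import numpy as np,cv2
def back(p,uv,z):
    uv=np.atleast_2d(uv).astype(float)
    d=np.c_[(uv[:,0]-p['cx'])/p['fx'],(uv[:,1]-p['cy'])/p['fy'],np.ones(len(uv))]@np.array(p['R'])
    c=-np.array(p['R']).T@np.array(p['t']); return c+d*((z-c[2])/d[:,2])[:,None]
def proj(p,X):
    c=np.atleast_2d(X)@np.array(p['R']).T+p['t']
    return np.c_[c[:,0]/c[:,2]*p['fx']+p['cx'],c[:,1]/c[:,2]*p['fy']+p['cy']]
E
python3 - <<'E'
from bench import r
from h import *
from scipy.optimize import least_squares
p=r.read_camera("top");f=p['frame']
g=f.max(axis=2)[150:260,255:480]
m=(g<90).astype(np.uint8); m=cv2.morphologyEx(m,cv2.MORPH_CLOSE,np.ones((7,7)))
n,l,st,ce=cv2.connectedComponentsWithStats(m); k=1+np.argmax(st[1:,4]); print(st[k],np.percentile(g,[5,20,50,90]))
m=(l==k).astype(np.uint8)
c=max(cv2.findContours(m,0,cv2.CHAIN_APPROX_NONE)[0],key=len)[:,0,:]+[255,150]
P=back(p,c,0.214)[:,:2]
# arc centre + end angles; stadium/sector distance: use rounded-end arc band
def res(v):
    cx,cy,a0,a1,h=v
    d=P-[cx,cy];a=np.arctan2(d[:,1],d[:,0]);ac=np.clip(a,a1,a0)
    q=0.18*np.c_[np.cos(ac),np.sin(ac)]
    return np.hypot(*(d-q).T)-h
s=least_squares(res,[0.36,-.06,.8,-.8,.025],loss='soft_l1',f_scale=.003)
cx,cy,a0,a1,h=s.x;print(s.x,np.std(res(s.x)))
uv=np.array([(301,193),(333,183),(365,178),(398,184),(428,200)])
W=back(p,uv,.245)[:,:2]-[cx,cy];print('tag angs',np.arctan2(W[:,1],W[:,0]),np.hypot(*W.T))
W=back(p,[453,230],.255)[:,:2]-[cx,cy];print('post',np.arctan2(W[:,1],W[:,0]),np.hypot(*W.T))
W=np.arctan2(*(back(p,uv,.245)[:,:2]-[cx,cy]).T[::-1]); mid=W.mean();print(mid)
print('cam',-np.array(p['R']).T@p['t'],p['fx'])
A=mid+.3222*np.arange(2,-3,-1)
F=np.c_[cx+.18*np.cos(A),cy+.18*np.sin(A),np.full(5,.224)];print(F.round(4))
big=cv2.resize(f[150:260,255:480],None,fx=3.5,fy=3.5,interpolation=cv2.INTER_CUBIC)[:,:,::-1].copy()
def dot(X,col):
    for u in proj(p,X): cv2.circle(big,tuple(int(round(t)) for t in (u-[255,150]+.5)*3.5),2,col,-1)
dot(F,(0,0,255)); dot(F+[0,0,.04],(0,255,0))
t=np.linspace(a1,a0,60)
for R in(.155,.205): dot(np.c_[cx+R*np.cos(t),cy+R*np.sin(t),0*t+.221],(255,0,0))
ap=A[-1]-.4; dot([[cx+.18*np.cos(ap),cy+.18*np.sin(ap),.259]],(0,255,255))
cv2.imwrite('pics/ov.png',big)
E
```

```text
[  16   20  193   78 6048] [ 54.  74. 137. 147.]
[ 0.41452482 -0.05744395  0.95291364 -0.95324483  0.02572126] 0.0008408432874608403
tag angs [ 0.70286663  0.38105658  0.06150349 -0.26581277 -0.5941079 ] [0.18617225 0.17830999 0.18033706 0.18085106 0.18149654]
post [-0.97474761] [0.17557148]
0.05710120664363742
cam [ 0.30638184 -0.01281453  1.11959636] 519.3259858808626
[[ 0.552   0.0587  0.224 ]
 [ 0.5817  0.0092  0.224 ]
 [ 0.5942 -0.0472  0.224 ]
 [ 0.5882 -0.1046  0.224 ]
 [ 0.5644 -0.1572  0.224 ]]
```

View pics/ov.png

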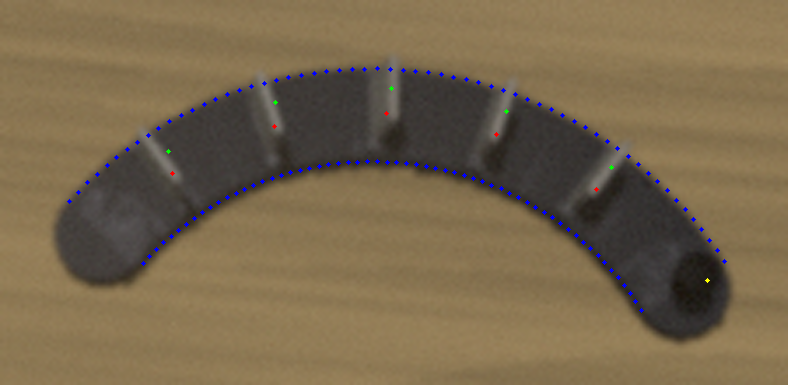

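The overlay fits: blue edges lie on the bar, and the green and red dots fall on all five tags. The yellow dot, the predicted post top, is at (707,280) on the post. Now I plan the moves: fingers shut, tool y radial, an arc over each hinge from high to low.

```bash
cat >> h.py <<'E'
CX,CY,MID=.4145,-.0574,.0571
def wp(k,s,b):
    a=MID+.3222*(3-k)-s/180.
    return np.array([CX+.18*np.cos(a),CY+.18*np.sin(a),.304+b/1000,np.degrees(a)])
S=[(-22,32),(-14,30),(-7,27),(0,23),(7,19),(13,15),(19,11),(25,8),(30,6),(30,34)]
def table(k,start,S=S,n=5):
    c=np.array(start)
    for i in range(0,len(S),n):
        W=[wp(k,*q) for q in S[i:i+n]]
        print([[*np.round(w-c,4)[:3],round(w[3]-c[3],1)] for w in W]); c=W[-1]
E
python3 - <<'E'
from h import *
print('approach',wp(1,-40,75)-[.251,.545,.303,65.4]); table(1,wp(1,-40,75),S=[(-30,50)]+S[:9])
E
```

```text
approach [  0.27201382  -0.4587868    0.076      -12.47461522]
[[np.float64(0.0078), np.float64(-0.0062), np.float64(-0.025), np.float64(-3.2)], [np.float64(0.0138), np.float64(-0.0116), np.float64(-0.043), np.float64(-5.7)], [np.float64(0.0195), np.float64(-0.0171), np.float64(-0.045), np.float64(-8.3)], [np.float64(0.0244), np.float64(-0.0222), np.float64(-0.048), np.float64(-10.5)], [np.float64(0.029), np.float64(-0.0274), np.float64(-0.052), np.float64(-12.7)]]
[[np.float64(0.0044), np.float64(-0.0054), np.float64(-0.004), np.float64(-2.2)], [np.float64(0.008), np.float64(-0.0102), np.float64(-0.008), np.float64(-4.1)], [np.float64(0.0115), np.float64(-0.0151), np.float64(-0.012), np.float64(-6.0)], [np.float64(0.0148), np.float64(-0.0202), np.float64(-0.015), np.float64(-8.0)], [np.float64(0.0174), np.float64(-0.0244), np.float64(-0.017), np.float64(-9.5)]]
```

Request:
send_rows(motion=[0,0,0.05,0,255,0,0,0.09,0,255,0.03,-0.05,0.09,0,255,0.06,-0.1,0.09,-3,255,0.09,-0.15,0.09,-5,255], force=3)

```text
clock: 1.68
ee_pos: [0.3411, 0.3938, 0.3929]
tool_rot: [0.256, 0.967, 0.0, 0.0]
wrist_force: [1.3, 1.3, -0.6]
width: 0.47
gripper_force: 0.0
```

Remaining to approach: dx 0.182, dy -0.3088, dz -0.014, turn -7.5.

Request:
send_rows(motion=[0.03,-0.05,0,-1,255,0.06,-0.1,0,-3,255,0.09,-0.15,0,-5,255,0.12,-0.2,0,-7,255,0.15,-0.25,0,-7.5,255])

```text
clock: 2.3
ee_pos: [0.4913, 0.1434, 0.3929]
tool_rot: [0.319, 0.948, 0.0, 0.0]
wrist_force: [-0.4, -0.1, 0.3]
width: 0.008
gripper_force: 0.0
```

Request:
send_rows(motion=[0.02,-0.035,0,0,255,0.032,-0.0588,-0.007,0,255,0.032,-0.0588,-0.014,0,255,0.032,-0.0588,-0.014,0,255])

```text
clock: 2.8
ee_pos: [0.5217, 0.0869, 0.3779]
tool_rot: [0.319, 0.948, -0.0, -0.001]
wrist_force: [0.4, -0.1, 0.1]
width: 0.008
gripper_force: 0.0
```

Run:
```python
from bench import r
from h import *
p=r.read_camera("top");s=r.state()
R=s['tool_rot'];print(s['clock'],s['ee_pos'],wp(1,-40,75),2*np.degrees(np.arctan2(R[1],R[0]))-90,s['width'],s['wrist_force'])
a=cv2.resize(p['frame'][100:300,220:500],None,fx=2,fy=2)
q=r.read_camera("scene");b=cv2.resize(q['frame'][150:350,240:470],None,fx=2,fy=2)
cv2.imwrite('pics/a1.png',np.vstack([a[:300,:460],b[:300]])[:,:,::-1])
```

```text
2.85 [0.52183055 0.08718776 0.37835171] [ 0.52301382  0.0862132   0.379      52.92538478] 52.85355042955274 0.0029251170655897447 [-0.374496   -0.07496001  0.85836663]
```

View pics/a1.png

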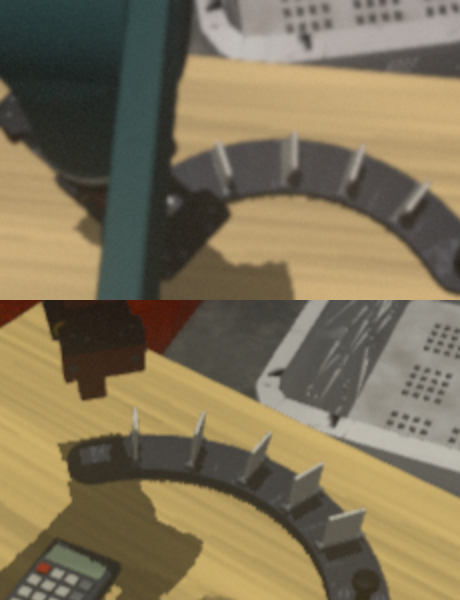

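The shut fingertips hang over the bare end, at (93,390) in the lower panel, and all five tags are upright. Now I fold tag 1.

Request:
send_rows(motion=[0.0078,-0.0062,-0.025,-3.2,255,0.0138,-0.0116,-0.043,-5.7,255,0.0195,-0.0171,-0.045,-8.3,255,0.0244,-0.0222,-0.048,-10.5,255,0.029,-0.0274,-0.052,-12.7,255])

```text
clock: 3.52
ee_pos: [0.5524, 0.059, 0.3275]
tool_rot: [0.423, 0.906, 0.0, 0.001]
wrist_force: [-0.8, 0.4, -0.2]
width: 0.0
gripper_force: 0.2
```

Request:
send_rows(motion=[0.0044,-0.0054,-0.004,-2.2,255,0.008,-0.0102,-0.008,-4.1,255,0.0115,-0.0151,-0.012,-6.0,255,0.0148,-0.0202,-0.015,-8.0,255,0.0174,-0.0244,-0.016,-9.5,255])

```text
clock: 4.15
ee_pos: [0.5691, 0.0342, 0.3103]
tool_rot: [0.496, 0.868, -0.0, -0.0]
wrist_force: [-1.0, 0.3, 0.2]
width: 0.004
gripper_force: 0.0
```

Request:
send_rows(motion=[0,0,-0.001,0,255,0,0,-0.001,0,255])

```text
clock: 4.4
ee_pos: [0.5689, 0.0346, 0.3096]
tool_rot: [0.495, 0.869, -0.0, -0.0]
wrist_force: [0.2, 0.4, -0.3]
width: 0.006
gripper_force: 0.0
```

Run:
```python
from bench import r
from h import *
q=r.read_camera("scene");s=r.state();print(s['clock'],s['ee_pos'],wp(1,30,6),s['wrist_force'])
cv2.imwrite('pics/a2.png',cv2.resize(q['frame'][180:330,250:450],None,fx=3,fy=3)[:,:,::-1])
```

```text
4.45 [0.56886421 0.03468373 0.3096605 ] [ 0.56936365  0.03434558  0.31       30.64369274] [ 0.25993145  0.38095246 -0.12115557]
```

View pics/a2.png

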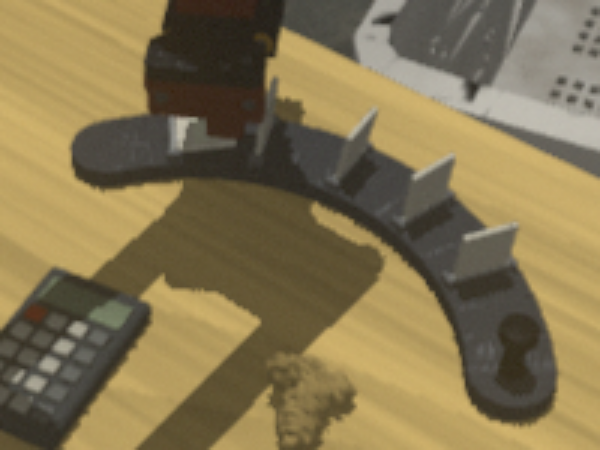

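Tag 1 lies nearly flat under the fingers at (200,135), and the next tag is untouched. I lower in millimetre steps to feel the stop.

Request:
send_rows(motion=[0,0,-0.001,0,255,0,0,-0.001,0,255])

```text
clock: 4.7
ee_pos: [0.569, 0.0347, 0.3089]
tool_rot: [0.495, 0.869, 0.0, 0.0]
wrist_force: [-1.5, 0.0, 1.6]
width: 0.008
gripper_force: 1.1
```

Request:
send_rows(motion=[0,0,-0.0007,0,255,0,0,-0.0007,0,255])

```text
clock: 4.95
ee_pos: [0.569, 0.0347, 0.3087]
tool_rot: [0.495, 0.869, 0.0, 0.0]
wrist_force: [-1.0, 0.3, 5.4]
width: 0.009
gripper_force: 3.1
```

The tag is at its stop with about 5 N, so b≈5 mm is the light-contact depth. Now the tables for tags 2–5.

Run:
```python
from h import *
S=[(30-58,34),(36-58,33),(-14,30),(-7,27),(0,23),(7,19),(13,15),(19,11),(25,8),(30,6),(30,4.8),(30,4.8)]
np.set_printoptions(suppress=True)
for k in (2,3,4,5):
    c=wp(k-1,30,4.3 if k==2 else 4.8); print('tag',k)
    for i in (0,5,10):
        W=[wp(k,*q) for q in S[i:i+5]]
        print([x for w in W for x in [*(round(float(v),4) for v in (w-c)[:3]),round(float(w[3]-c[3]),1),255]]); c=W[-1]
```

```text
tag 2
[-0.0, 0.0, 0.0297, 0.0, 255, 0.003, -0.0052, 0.0287, -1.9, 255, 0.0067, -0.0123, 0.0257, -4.5, 255, 0.0096, -0.0186, 0.0227, -6.7, 255, 0.0123, -0.0251, 0.0187, -8.9, 255]
[0.0025, -0.0066, -0.004, -2.2, 255, 0.0044, -0.0122, -0.008, -4.1, 255, 0.0061, -0.018, -0.012, -6.0, 255, 0.0076, -0.0238, -0.015, -8.0, 255, 0.0087, -0.0287, -0.017, -9.5, 255]
[0.0, 0.0, -0.0012, 0.0, 255, 0.0, 0.0, -0.0012, 0.0, 255]
tag 3
[-0.0, 0.0, 0.0292, 0.0, 255, 0.0012, -0.0059, 0.0282, -1.9, 255, 0.0024, -0.0138, 0.0252, -4.5, 255, 0.0032, -0.0207, 0.0222, -6.7, 255, 0.0038, -0.0277, 0.0182, -8.9, 255]
[0.0003, -0.007, -0.004, -2.2, 255, 0.0003, -0.013, -0.008, -4.1, 255, 0.0001, -0.019, -0.012, -6.0, 255, -0.0003, -0.025, -0.015, -8.0, 255, -0.0008, -0.03, -0.017, -9.5, 255]
[0.0, 0.0, -0.0012, 0.0, 255, 0.0, 0.0, -0.0012, 0.0, 255]
tag 4
[0.0, 0.0, 0.0292, 0.0, 255, -0.0008, -0.0059, 0.0282, -1.9, 255, -0.0021, -0.0138, 0.0252, -4.5, 255, -0.0035, -0.0207, 0.0222, -6.7, 255, -0.0052, -0.0275, 0.0182, -8.9, 255]
[-0.002, -0.0067, -0.004, -2.2, 255, -0.0039, -0.0124, -0.008, -4.1, 255, -0.0059, -0.018, -0.012, -6.0, 255, -0.0082, -0.0236, -0.015, -8.0, 255, -0.0102, -0.0282, -0.017, -9.5, 255]
[0.0, 0.0, -0.0012, 0.0, 255, 0.0, 0.0, -0.0012, 0.0, 255]
tag 5
[0.0, 0.0, 0.0292, 0.0, 255, -0.0026, -0.0054, 0.0282, -1.9, 255, -0.0063, -0.0125, 0.0252, -4.5, 255, -0.0099, -0.0185, 0.0222, -6.7, 255, -0.0136, -0.0244, 0.0182, -8.9, 255]
[-0.004, -0.0058, -0.004, -2.2, 255, -0.0076, -0.0106, -0.008, -4.1, 255, -0.0113, -0.0152, -0.012, -6.0, 255, -0.0153, -0.0198, -0.015, -8.0, 255, -0.0186, -0.0235, -0.017, -9.5, 255]
[0.0, 0.0, -0.0012, 0.0, 255, 0.0, 0.0, -0.0012, 0.0, 255]
```

Request:
send_rows(motion=[0,0,0.0297,0,255,0.003,-0.0052,0.0287,-1.9,255,0.0067,-0.0123,0.0257,-4.5,255,0.0096,-0.0186,0.0227,-6.7,255,0.0123,-0.0251,0.0187,-8.9,255])

```text
clock: 5.58
ee_pos: [0.5812, 0.0089, 0.3255]
tool_rot: [0.562, 0.827, -0.0, -0.001]
wrist_force: [0.5, 0.4, -0.2]
width: 0.005
gripper_force: 0.2
```

Request:
send_rows(motion=[0.0025,-0.0066,-0.004,-2.2,255,0.0044,-0.0122,-0.008,-4.1,255,0.0061,-0.018,-0.012,-6.0,255,0.0076,-0.0238,-0.015,-8.0,255,0.0087,-0.0287,-0.017,-9.5,255])

```text
clock: 6.2
ee_pos: [0.59, -0.0197, 0.3095]
tool_rot: [0.629, 0.778, -0.0, -0.0]
wrist_force: [0.3, 0.2, -0.1]
width: 0.01
gripper_force: 0.1
```

Request:
send_rows(motion=[0,0,-0.0012,0,255,0,0,-0.0012,0,255])

```text
clock: 6.45
ee_pos: [0.5902, -0.0197, 0.3089]
tool_rot: [0.628, 0.778, -0.0, 0.001]
wrist_force: [-0.6, -0.9, 3.7]
width: 0.006
gripper_force: 1.2
```

Run:
```python
from bench import r
from h import *
q=r.read_camera("scene");s=r.state();print(s['clock'],s['ee_pos'],wp(2,30,4.8),s['wrist_force'])
cv2.imwrite('pics/a3.png',cv2.resize(q['frame'][180:330,250:450],None,fx=3,fy=3)[:,:,::-1])
```

```text
6.5 [ 0.59020337 -0.0194909   0.30891124] [ 0.59044614 -0.01941376  0.3088     12.18299258] [-0.78784036 -2.40265591  3.92633391]
```

View pics/a3.png

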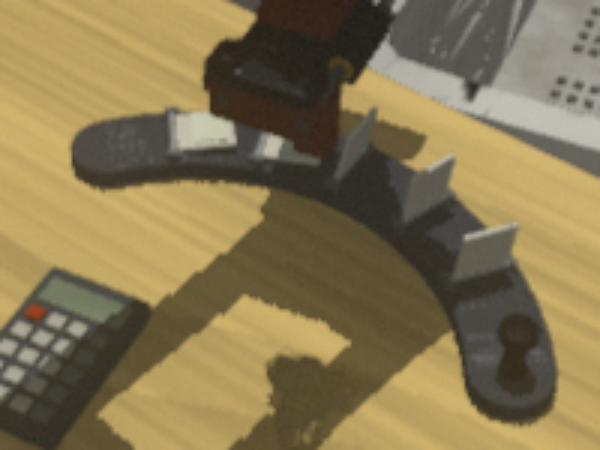

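Tag 1 is flat at (200,132) and tag 2 is flat under the fingers at (285,150). The rail has not moved. I repeat the same moves for tags 3–5.

Request:
send_rows(motion=[0,0,0.0292,0,255,0.0012,-0.0059,0.0282,-1.9,255,0.0024,-0.0138,0.0252,-4.5,255,0.0032,-0.0207,0.0222,-6.7,255,0.0038,-0.0277,0.0182,-8.9,255])

```text
clock: 7.12
ee_pos: [0.5935, -0.0474, 0.3255]
tool_rot: [0.687, 0.726, -0.0, -0.001]
wrist_force: [0.1, 0.7, 1.2]
width: 0.004
gripper_force: 0.2
```

Request:
send_rows(motion=[0.0003,-0.007,-0.004,-2.2,255,0.0003,-0.013,-0.008,-4.1,255,0.0001,-0.019,-0.012,-6.0,255,-0.0003,-0.025,-0.015,-8.0,255,-0.0008,-0.03,-0.017,-9.5,255])

```text
clock: 7.75
ee_pos: [0.5929, -0.0773, 0.3094]
tool_rot: [0.745, 0.667, -0.0, -0.0]
wrist_force: [0.8, 0.9, 0.5]
width: 0.008
gripper_force: 0.1
```

Request:
send_rows(motion=[0,0,-0.0012,0,255,0,0,-0.0012,0,255])

```text
clock: 8.0
ee_pos: [0.593, -0.0774, 0.3089]
tool_rot: [0.744, 0.668, -0.0, 0.001]
wrist_force: [-0.5, -1.5, 2.1]
width: 0.007
gripper_force: 1.3
```

Request:
send_rows(motion=[0,0,0.0292,0,255,-0.0008,-0.0059,0.0282,-1.9,255,-0.0021,-0.0138,0.0252,-4.5,255,-0.0035,-0.0207,0.0222,-6.7,255,-0.0052,-0.0275,0.0182,-8.9,255])

```text
clock: 8.62
ee_pos: [0.5873, -0.1049, 0.3256]
tool_rot: [0.795, 0.607, -0.0, -0.001]
wrist_force: [-0.2, 0.1, -0.1]
width: 0.008
gripper_force: 0.2
```

Request:
send_rows(motion=[-0.002,-0.0067,-0.004,-2.2,255,-0.0039,-0.0124,-0.008,-4.1,255,-0.0059,-0.018,-0.012,-6.0,255,-0.0082,-0.0236,-0.015,-8.0,255,-0.0102,-0.0282,-0.017,-9.5,255])

```text
clock: 9.25
ee_pos: [0.5773, -0.133, 0.3094]
tool_rot: [0.842, 0.54, -0.0, -0.0]
wrist_force: [0.3, -0.4, -0.6]
width: 0.008
gripper_force: 0.1
```

Request:
send_rows(motion=[0,0,-0.0012,0,255,0,0,-0.0012,0,255])

```text
clock: 9.5
ee_pos: [0.5775, -0.1331, 0.3089]
tool_rot: [0.841, 0.54, -0.0, 0.0]
wrist_force: [-2.1, -1.4, 2.8]
width: 0.009
gripper_force: 1.5
```

Run:
```python
from bench import r
from h import *
q=r.read_camera("scene");s=r.state();print(s['clock'],s['ee_pos'],wp(4,30,4.8),s['wrist_force'])
cv2.imwrite('pics/a4.png',cv2.resize(q['frame'][180:330,250:450],None,fx=3,fy=3)[:,:,::-1])
```

```text
9.55 [ 0.57759534 -0.13292457  0.30888969] [  0.57798101  -0.13272568   0.3088     -24.73840773] [-1.69617214 -1.19526484  3.56203226]
```

View pics/a4.png

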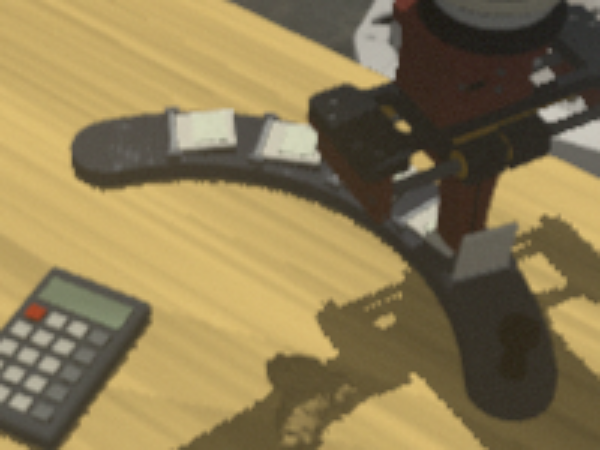

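Tags 1 and 2 are flat at (200,132) and (290,143). Tag 4 lies under the fingertips at (420,215), and tag 5 still stands at (485,252). The gripper's body hides tag 3, and the readings are all light. Next is tag 5, then I lift away.

Request:
send_rows(motion=[0,0,0.0292,0,255,-0.0026,-0.0054,0.0282,-1.9,255,-0.0063,-0.0125,0.0252,-4.5,255,-0.0099,-0.0185,0.0222,-6.7,255,-0.0136,-0.0244,0.0182,-8.9,255])

```text
clock: 10.18
ee_pos: [0.5634, -0.1574, 0.3256]
tool_rot: [0.881, 0.472, -0.0, -0.001]
wrist_force: [-0.4, 1.2, -0.1]
width: 0.009
gripper_force: 0.2
```

Request:
send_rows(motion=[-0.004,-0.0058,-0.004,-2.2,255,-0.0076,-0.0106,-0.008,-4.1,255,-0.0113,-0.0152,-0.012,-6.0,255,-0.0153,-0.0198,-0.015,-8.0,255,-0.0186,-0.0235,-0.017,-9.5,255])

```text
clock: 10.8
ee_pos: [0.545, -0.1808, 0.3094]
tool_rot: [0.917, 0.398, -0.0, -0.0]
wrist_force: [-0.4, 0.5, 0.2]
width: 0.006
gripper_force: 0.1
```

Request:
send_rows(motion=[0,0,-0.0012,0,255,0,0,-0.0012,0,255])

```text
clock: 11.05
ee_pos: [0.5451, -0.1809, 0.3089]
tool_rot: [0.917, 0.399, -0.0, 0.0]
wrist_force: [-1.7, -0.9, 2.8]
width: 0.009
gripper_force: 1.6
```

Request:
send_rows(motion=[0,0,0.03,0,255,0,0,0.08,0,255,0,-0.05,0.12,0,255,0,-0.1,0.12,0,255,0,-0.15,0.12,0,255])

```text
clock: 11.68
ee_pos: [0.5459, -0.3318, 0.4295]
tool_rot: [0.917, 0.399, 0.001, 0.001]
wrist_force: [0.4, 0.4, 0.8]
width: 0.007
gripper_force: 0.0
```

Request:
send_rows(motion=[0,-0.05,0,0,255,0,-0.1,0,0,255,0,-0.1,0,0,255])

```text
clock: 12.05
ee_pos: [0.5451, -0.4338, 0.4271]
tool_rot: [0.918, 0.397, -0.0, -0.0]
wrist_force: [-0.4, 0.4, 0.1]
width: 0.005
gripper_force: 0.0
```

Run:
```python
from bench import r
from h import *
q=r.read_camera("scene");p=r.read_camera("top");s=r.state();print(s['clock'],s['ee_pos'],s['wrist_force'])
a=cv2.resize(q['frame'][190:340,250:450],None,fx=2,fy=2);b=cv2.resize(p['frame'][160:310,270:470],None,fx=2,fy=2)
cv2.imwrite('pics/a5.png',np.vstack([a,b])[:,:,::-1])
```

```text
12.15 [ 0.54545197 -0.43036062  0.4277877 ] [0.41646324 0.29646568 0.30986696]
```

View pics/a5.png

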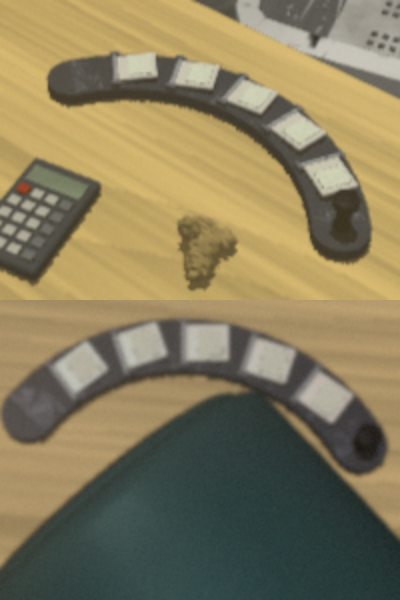

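All five tags lie flat: (135,67), (195,73), (250,96), (298,130) and (330,175) in the upper panel. The rail, calculator and ginger are where they were, and the arm is clear.

```bash
python3 -c "
from bench import r
print(r.finish_job())"
```

```text
the job is handed in; nothing more can be done
None
```

All five tags were folded flat in order from the bare end to the post end, with at most about 5 N of downward force measured, and in the last pictures the rail, calculator and ginger had not visibly moved; the job is handed in, at about 12 s on the clock.

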